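Sweep the stuck buckles down the chute

ROBOT

A 6-joint arm with a two-finger parallel gripper is mounted at the origin on the work surface. World frame = base frame: x ahead of the robot, y to its left, z up, the work surface at z = 0. Lengths are in m, angles in degrees, forces in N, time in s.
With the tool pointing down it reaches from about 0.35 to 0.775 m from the base axis. Payload 7.3 kg.
Tool frame: the origin (TCP) lies between the finger pads, 19 mm behind the fingertips; this is the grasp point; z points along the fingers, y is the line along which they close (so a half turn about z gives the same grasp; the last joint's range is limited). The gripper opens to 92 mm and grips with 3 to 60 N. Pads are 19 mm wide; open, the fingers measure 130 mm over their backs; the gripper's body (75 mm by 190 mm) begins 47 mm behind the grasp point.
Start: joints at [57.181, 19.595, 87.324, -0, 73.075, -8.365], TCP at [0.217, 0.478, 0.246] pointing down, gripper open.
Joint ranges: [-145.02, 145.02], [-44.19, 115.74], [2.07, 154.8], [-57.11, 237.11], [16.16, 152.29], [-177.93, 177.93]. Speed limits (degrees/s): [147.25, 147.25, 180, 180, 180, 180].

INTERFACE

Orientations are given as a 3x3 rotation matrix whose columns are the frame's x, y, z axes.
In Python, from workcell import r gives the robot as it stands.
- The arm moves only by the tool drive_tool, never from a script. Its argument "commands" is one flat list of numbers, 7 for each row, row after row: the shift along the world's x, y, z in m, then the turn, a rotation vector about the world's x, y, z in rad, then the closure, from 0 (fully open) to 1 (shut). In form: [tx, ty, tz, rx, ry, rz, claw, tx, ty, tz, rx, ry, rz, claw, ...]. A call has 1 to 8 rows; each row is the pose to reach, as a shift and turn from the pose commanded when the call began; what a row does not reach only later rows make up. A row lasts 1/10 s, in which the tool goes at most 50 mm and 8.59 degrees, less where a joint would pass 70% of its speed; a pose out of reach is approached as far as the arm can. A call with a gripper value outside its range is refused whole. The fingers move at their own pace and stop on an object; "grip_force" is the grip in N (left out, the last holds). Time passes only in rows, so rows that repeat a pose let the fingers close. It gives the time, the measured TCP pose, the force, the opening and the grip force at its end, in the units of the state.
- r.observe(): the state, without advancing time (a new reading comes with each control period).
- r.grab_frame(name): name is "scene" or "top" or "wrist"; returns a dict with "frame" (420x560x3 uint8, red, green, blue), "K" (3x3 intrinsics, pixels), "cam_to_world" (4x4, takes a point from camera to world coordinates). Camera axes: x right, y up, looking along -z (the intrinsics and any distortion apply to the point x, -y, -z); pixel columns grow to the right and rows downward; lengths in m; the calibration is good to about 2 mm. A picture is of the moment at which its call begins. There is no depth.
- r.job_done(): hands the job in; it is judged then, once.
Trained networks look in a picture, given as the dict that the camera call returned (one of the last four; its "shot" number tells which), for a name from the list of things; names that differ only in an ending like _2 or _b are one class to them, and where a whole thing is asked for, a point or a joint stands for the part that bears it (a point fixed in the world has none). Each returns a list of dicts, best first, with "p" (0 to 1); they miss things now and then, are a little off and sometimes report something else, mostly with a low value. They report only what shows in the picture. A call takes as long as a camera call.
- r.search_frame(label, picture): "extent" ([left, top, width, height] in pixels, round what is visible of it).
The state is a dict: "t": time; "qpos": joint angles; "dq": joint speeds; "tau": joint torques, N m; "tcp_pos": TCP position; "tool_rot": TCP orientation; "contact_force": force on the tool from outside, world axes, zero at the start; "ft_torque": the same for the moment, N m; "gripper_width": opening from 0.0 (shut) to 1.0 (fully open); "gripper_force": force on a finger pad.
Only numpy, scipy, OpenCV 4.12 (cv2) and the standard library are available. Lean on these libraries where they do the work, as an engineer would, in place of code of your own. Each camera call takes 0.05 s, during which the arm holds its last target. There are 200 camera calls.

TASK

Two gold-tone buckles are stuck in the sheet-metal chute. With your fingertips skimming lightly along the chute's floor, trace the whole chute from its upper end, round the bend and out over its lower mouth, pushing both buckles ahead of you until they drop into the wooden bin. Only push: do not pick the buckles up, do not press hard on the chute, and leave everything else on the stall where it is.

Things in the scene. Friction and masses are not known exactly. Their poses are not given: they have to be found in the camera images.
- chute: fixed sheet-steel channel on four legs, open at both ends, 48 mm wide inside, walls 22 mm high, 3 mm thick; flat floor in one plane sloping 12 degrees. Origin on the floor at the bend, mid-width; x downhill, z square to the floor, y across. Centreline in these axes: upper end (-184, -49), bend (0, 0), mouth (145, -39) mm, straight between; floor 178, 140 and 110 mm above the table there
- chute_upper (a point): a point on the chute's floor, midway between the side walls, 15 mm inside the upper end, behind (uphill of) both buckles
- chute_mid1 (a point): a point on the chute's floor, midway between the side walls, about half way from upper end to bend
- chute_bend (a point): a point on the chute's floor, midway between the side walls, at the bend
- chute_mid2 (a point): a point on the chute's floor, midway between the side walls, about half way from bend to mouth
- chute_mouth (a point): a point on the chute's floor, midway between the side walls, at the very edge of the lower mouth, 25 mm inside the near rim of the bin below
- bin: fixed open-topped wooden bin standing on the table under the mouth, 190 mm (its x) by 280 mm (its y) by 90 mm high, walls 7 mm; origin at the centre of its underside, z up. Its x axis points away from the chute.
- buckle_a: gold-tone folding watch buckle lying loose in the upper run of the chute, held only by friction; 34 x 24 mm (its x, y) and 12 mm high, with upright sides, about 30 g; at the bend it can wedge beside tightly closed fingertips, tips opened about 10 mm across the channel push it squarely; origin at the centre of its underside
- buckle_b: the second, identical buckle, lying loose in the lower run of the chute; origin at the centre of its underside
- watch_head: bystander: loose round chrome watch head without band, 41 mm across, 11 mm high, on the table; origin at the centre of its underside
- bar_tool: bystander: thin steel spring-bar tool with knurled grip, 147 mm long along its x, about 12 mm thick, on the table beyond the chute; origin at the middle of its underside
- ashtray: bystander: round green glass ashtray, 110 mm across, 30 mm high; origin at the centre of its underside
- tea_glass: bystander: empty clear tea glass, 58 mm across, 85 mm high; origin at the centre of its underside
- pin_jar: bystander: small closed glass jar with steel cap, 54 mm across, 60 mm high; origin at the centre of its underside
- screwdriver: bystander: small screwdriver with wooden handle, 150 mm long along its x, lying on the table; origin on its underside
- watch_box: bystander: closed dark wooden watch box, 90 x 90 x 50 mm; origin at the centre of its underside

How it is judged (in metres and radians):
On the way, in this order (a step that is already met when the one before it is completed fails the run):
1. fingertips down in the upper end of the chute (distance between the grasp point and chute_upper below 0.045 m), for 0.05 s.
2. they trace the upper run (distance between the grasp point and chute_mid1 below 0.045 m), for 0.05 s.
3. they reach the bend (distance between the grasp point and chute_bend below 0.045 m), for 0.05 s.
4. they trace the lower run (distance between the grasp point and chute_mid2 below 0.045 m), for 0.05 s.
5. they come out at the mouth (distance between the grasp point and chute_mouth below 0.045 m), for 0.05 s.
At the end, for the whole second after the job is handed in: both buckles at rest inside the bin (origin within its outline, under 60 mm above its underside) and no bystander over 30 mm from its place; on the way the TCP came within 45 mm of the floor points at upper end, upper run, bend, lower run and mouth, in this order (x of buckle_a in the frame of bin between -0.095 and 0.095 m and y of buckle_a in the frame of bin between -0.14 and 0.14 m and z of buckle_a in the frame of bin between 0 and 0.06 m and linear speed of each of buckle_a, buckle_b below 0.05 m/s and x of buckle_b in the frame of bin between -0.095 and 0.095 m and y of buckle_b in the frame of bin between -0.14 and 0.14 m and z of buckle_b in the frame of bin between 0 and 0.06 m and distance of each of watch_head, bar_tool, ashtray, tea_glass, pin_jar, screwdriver, watch_box from where it was at the start of the episode below 0.03 m); the robot touches nothing.
It fails at once if the upper buckle is lifted: its origin rises more than 35 mm square above the plane of the chute's floor (z of buckle_a in the frame of chute above 0.035 m).
It fails at once if the lower buckle is lifted: its origin rises more than 35 mm square above the plane of the chute's floor (z of buckle_b in the frame of chute above 0.035 m).
It fails at once if the fingers press on the chute with more than 30 N (contact force between the fingers and chute above 30 N).
It fails at once if a bystander is knocked 30 mm or more from its place (distance of any of watch_head, bar_tool, ashtray, tea_glass, pin_jar, screwdriver, watch_box from where it was at the start of the episode above 0.03 m).
It also fails if it takes over 48 s, if anything falls off the work surface, if the arm or the gripper's body presses on something with over 40 N, if the wrist force passes 120 N, or if a joint passes its speed limit or range.

## Working session

There is one attempt and no reset: what is moved stays moved. The work goes in short steps, Python scripts to look and compute and a tool call to move; the robot and the scene stay as the last step left them, time stands still between calls to the robot, and variables do not carry over. Pictures are saved under pics/ and viewed, at most 10 in all, crops included, and the job is handed in when it is done.

Besides the shell and the picture viewer there is one more tool, called after "Request:" by a JSON object that holds its "name" and its "arguments". drive_tool: Moves the arm, as the interface text tells. Its arguments: {"type":"object","properties":{"commands":{"type":"array","items":{"type":"number"}},"grip_force":{"type":"number"}},"required":["commands"]}

```bash
mkdir -p pics
python3 - <<'E'
from workcell import r
import cv2,pickle
for n in("scene","top"):
    f=r.grab_frame(n);pickle.dump(f,open(n+".pkl","wb"))
    cv2.imwrite(f"pics/{n}1.png",f["frame"][:,:,::-1])
    print(n,f["K"].tolist(),f["cam_to_world"].round(4).tolist(),[k for k in f])
    for l in("chute","bin","buckle_a"):
        print(l,[(round(d["p"],2),d["extent"]) for d in r.search_frame(l,f)][:3])
s=r.observe();print(s["t"],s["tcp_pos"],s["tool_rot"],s["gripper_width"])
E
```

```text
scene [[388.7388936311249, 0.0, 286.0453198402033], [0.0, 388.7388936311249, 213.05100271854604], [0.0, 0.0, 1.0]] [[0.8689, -0.407, 0.2817, 0.9405], [0.4949, 0.7035, -0.51, -0.6197], [0.0094, 0.5826, 0.8127, 1.1359], [0.0, 0.0, 0.0, 1.0]] ['frame', 'K', 'cam_to_world', 'shot']
chute [(0.63, [204.2, 144.3, 108.8, 163.3])]
bin [(0.9, [201.8, 217.4, 110.1, 87.6]), (0.38, [298.2, 127.5, 32.7, 25.7])]
buckle_a [(0.38, [291.1, 171.8, 7.0, 10.4])]
top [[434.95517460284174, 0.0, 272.3217470218749], [0.0, 434.95517460284174, 202.2476059762278], [0.0, 0.0, 1.0]] [[-0.0797, 0.9693, -0.2327, 0.3353], [-0.9968, -0.0777, 0.0178, 0.0183], [-0.0008, 0.2333, 0.9724, 1.228], [0.0, 0.0, 0.0, 1.0]] ['frame', 'K', 'cam_to_world', 'shot']
chute [(0.76, [164.1, 154.5, 211.4, 119.8])]
bin [(0.59, [277.9, 154.9, 93.1, 116.4])]
buckle_a []
0.4 [0.2173036  0.47788162 0.24541905] [[-9.10278616e-01  4.13996176e-01 -8.38886859e-05]
 [ 4.13996183e-01  9.10278608e-01 -1.29287493e-04]
 [ 2.28375484e-05 -1.52417236e-04 -9.99999988e-01]] 0.9998880445441087
```

View pics/scene1.png

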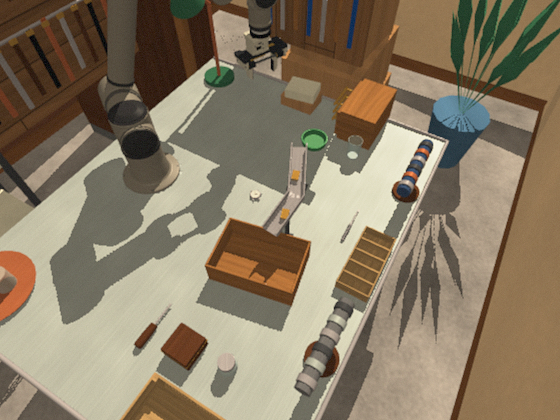

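View pics/top1.png

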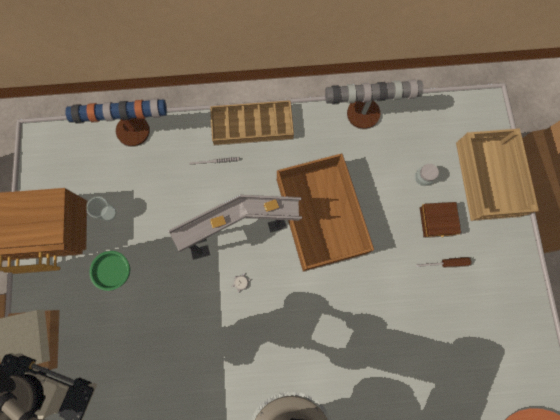

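The top view shows the chute with its upper end at about (176,238), the bend at (245,205) and the mouth at (300,208). The buckles are at (219,222) and (271,205). In the scene view, the upper end is at (298,147) and the bend at (295,193). I'll enlarge both to measure.

Run:
```python
import pickle,cv2,numpy as np
t=pickle.load(open("top.pkl","rb"))["frame"][:,:,::-1];s=pickle.load(open("scene.pkl","rb"))["frame"][:,:,::-1]
a=cv2.resize(t[180:260,160:320],(800,400),interpolation=cv2.INTER_CUBIC)
b=cv2.resize(s[135:245,250:330],(436,600),interpolation=cv2.INTER_CUBIC)
cv2.imwrite("pics/t2.png",a);cv2.imwrite("pics/s2.png",b)
```

```text
(no output)
```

View pics/t2.png

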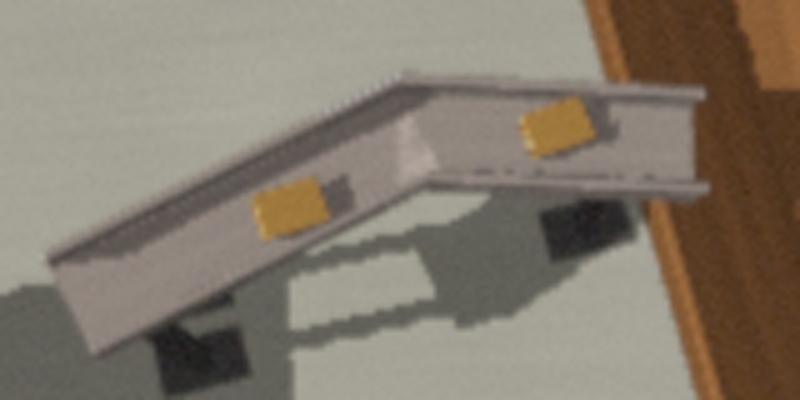

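View pics/s2.png

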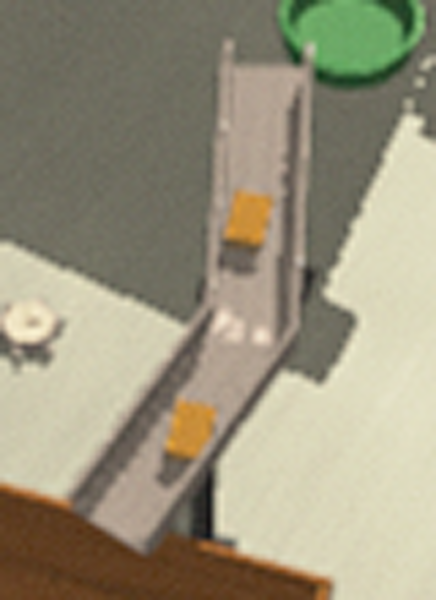

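```bash
cat > h.py <<'E'
import numpy as np,pickle
from scipy.spatial.transform import Rotation as R
def proj(f,P):
    M=np.linalg.inv(f["cam_to_world"]);p=P@M[:3,:3].T+M[:3,3]
    return np.c_[f["K"][0,2]-f["K"][0,0]*p[:,0]/p[:,2], f["K"][1,2]+f["K"][1,1]*p[:,1]/p[:,2]]
def ray(f,u,v):
    K=f["K"];d=np.array([(u-K[0,2])/K[0,0],-(v-K[1,2])/K[1,1],-1]);T=f["cam_to_world"];return T[:3,3],T[:3,:3]@d
C=np.array([[-184,-49],[0,0],[145,-39.]])/1000
d1=C[1]-C[0];d1/=np.hypot(*d1);d2=C[2]-C[1];d2/=np.hypot(*d2)
n1=np.array([-d1[1],d1[0]]);n2=np.array([-d2[1],d2[0]]);m=(n1+n2);m/=m@n1
def pts(w=.0255,z=.022):
    return np.array([[*(c+s*w*n),z] for c,n in zip(C,(n1,m,n2)) for s in(1,-1)])
def pose(p,tilt=12):
    return R.from_euler("ZY",[p[2],np.radians(tilt)]).as_matrix(),np.array([p[0],p[1],p[3]])
E
python3 - <<'E'
from h import *
from scipy.optimize import least_squares
t=pickle.load(open("top.pkl","rb"));s=pickle.load(open("scene.pkl","rb"))
T=(np.array([[50,260],[97,353],[405,75],[430,182],[704,94],[708,188]])+.5)/5-.5+[160,180]
S=(np.array([[310,47],[228,43],[296,325],[212,305],[150,550],[74,499]])+.5)/(600/110)-.5+[250,135]
def res(p):
    A,o=pose(p,p[4]);P=pts()@A.T+o
    return np.r_[proj(t,P)-T,proj(s,P)-S].ravel()
q=least_squares(res,[.55,0.05,-1.6,.14,12],loss="soft_l1")
print(q.x,np.degrees(q.x[2]));print(res(q.x).reshape(-1,2).round(1))
g=lambda p:res(np.r_[p[:3],.14,12]); q2=least_squares(g,q.x[:3],loss="soft_l1");p=np.r_[q2.x,.14];print(q2.x,g(q2.x).reshape(-1,2).round(1).tolist())
A,o=pose(p);np.savez("chute.npz",A=A,o=o)
for n,c in zip(("up","m1","bend","m2","mouth"),(C[0]+.015*d1,C[0]/2,C[1],C[2]/2,C[2])):print(n,(A@[*c,0]+o).round(4))
print("dirs",np.degrees(np.arctan2(*(A@[*d1,0])[[1,0]])),np.degrees(np.arctan2(*(A@[*d2,0])[[1,0]])))
print(A.round(3).tolist())
# buckles: top-face centre at 12mm above floor, two views
for nm,a,b in(("a",(290,208),(248,217)),("b",(557,127),(190,430))):
    for f,(u,v) in((t,((a[0]+.5)/5-.5+160,(a[1]+.5)/5-.5+180)),(s,((b[0]+.5)*110/600-.5+250,(b[1]+.5)*110/600-.5+135))):
        c,d=ray(f,u,v);cc=A.T@(c-o);dd=A.T@d;k=(.010-cc[2])/dd[2];print(nm,(cc+k*dd).round(4))
E
```

```text
[ 0.5887672   0.07827244 -1.37422417  0.14116351 12.66715508] -78.73724485673587
[[-0.9 -0.5]
 [-0.1 -0.6]
 [-0.6  0.4]
 [-0.2 -1.4]
 [-0.5 -0.7]
 [-0.6 -0.5]
 [-1.1 -0.2]
 [-1.1  0.4]
 [-0.8  1.2]
 [-1.1  0.6]
 [-1.3 -0.8]
 [-1.   0.4]]
[ 0.58887564  0.07838297 -1.37542376] [[-0.9, -0.3], [-0.2, -0.5], [-0.7, 0.5], [-0.3, -1.3], [-0.5, -0.7], [-0.6, -0.6], [-1.0, 0.4], [-1.0, 0.9], [-0.7, 1.3], [-1.1, 0.8], [-1.3, -0.9], [-1.0, 0.3]]
up [0.5124 0.2323 0.1752]
m1 [0.5474 0.1619 0.1591]
bend [0.5889 0.0784 0.14  ]
m2 [0.5835 0.005  0.1249]
mouth [ 0.5782 -0.0683  0.1099]
dirs -63.57611340388359 -94.18086209225635
[[0.19, 0.981, 0.04], [-0.96, 0.194, -0.204], [-0.208, -0.0, 0.978]]
a [-0.0696 -0.0242  0.01  ]
a [-0.0728 -0.0242  0.01  ]
b [ 0.0745 -0.0137  0.01  ]
b [ 0.0719 -0.0135  0.01  ]
```

```bash
cat >> h.py <<'E'
Z=np.load("chute.npz") if __import__("os").path.exists("chute.npz") else None
def goal(xy,n,h):
    A,o=Z["A"],Z["o"];z=-A[:,2];y=A@[*n,0];return A@[*xy,h]+o,np.c_[np.cross(y,z),y,z]
def delta(s,xy,n,h):
    P,G=goal(xy,n,h);return (P-s["tcp_pos"]).round(4),R.from_matrix(G@s["tool_rot"].T).as_rotvec().round(3)
E
python3 - <<'E'
from h import *
from workcell import r
s=r.observe();print(delta(s,C[0]+.015*d1,n1,.1))
E
```

```text
(array([ 0.2991, -0.266 ,  0.0276]), array([ 0.183,  0.11 , -0.686]))
```

Request:
{"name": "drive_tool", "arguments": {"commands": [0.037,-0.033,0.03,0.023,0.014,-0.086,0.5,0.075,-0.067,0.03,0.046,0.028,-0.172,0.89,0.112,-0.1,0.03,0.069,0.041,-0.257,0.89,0.15,-0.133,0.03,0.092,0.055,-0.343,0.89,0.187,-0.166,0.03,0.114,0.069,-0.429,0.89,0.224,-0.2,0.03,0.137,0.083,-0.515,0.89,0.262,-0.233,0.03,0.16,0.096,-0.6,0.89,0.299,-0.266,0.028,0.183,0.11,-0.686,0.89], "grip_force": 10}}

```text
t: 1.2
tcp_pos: [0.5121, 0.2153, 0.2742]
tool_rot: [[-0.433, 0.901, -0.039], [0.879, 0.431, 0.205], [0.202, 0.054, -0.978]]
contact_force: [0.4, 1.7, 0.5]
gripper_width: 0.353
gripper_force: 0.0
```

Run:
```python
from h import *
from workcell import r
import cv2
f=r.grab_frame("wrist");pickle.dump(f,open("w.pkl","wb"));f2=r.grab_frame("scene")
im=np.hstack([cv2.resize(f["frame"],(400,300)),cv2.resize(f2["frame"][60:240,220:380],(400,300*1),interpolation=cv2.INTER_CUBIC)])
cv2.imwrite("pics/w3.png",im[:,:,::-1])
s=r.observe();print(s["t"],s["gripper_width"]*92,s["contact_force"],delta(s,C[0]+.015*d1,n1,.1))
A,o=Z["A"],Z["o"];
print(proj(f,pts()@A.T+o).round(0).tolist());print(proj(f,np.array([s["tcp_pos"],s["tcp_pos"]+.019*s["tool_rot"][:,2]])))
```

```text
1.3 24.15212347469049 [-0.10774716  0.32985048 -0.05387438] (array([ 0.0018, -0.0001,  0.0003]), array([0.001, 0.   , 0.009]))
[[319.0, 214.0], [242.0, 215.0], [312.0, 447.0], [249.0, 434.0], [223.0, 562.0], [173.0, 543.0]]
[[279.06345222 293.89315607]
 [278.83161402 274.83031289]]
```

View pics/w3.png

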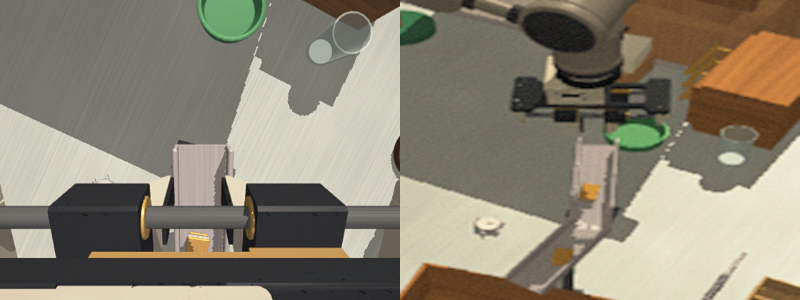

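The wrist view shows the chute's upper end between the fingers, spanning (172–235,145) in the half-scale picture. The fingertips are thin and still closing. I'll let them close, then check the lateral offset at full resolution.

Request:
{"name": "drive_tool", "arguments": {"commands": [0.002,0,0,0,0,0,0.89,0.002,0,0,0,0,0,0.89,0.002,0,0,0,0,0,0.89,0.002,0,0,0,0,0,0.89]}}

```text
t: 1.7
tcp_pos: [0.5118, 0.2182, 0.2741]
tool_rot: [[-0.438, 0.898, -0.041], [0.876, 0.437, 0.204], [0.201, 0.054, -0.978]]
contact_force: [0.1, 0.5, -1.2]
gripper_width: 0.109
gripper_force: 0.0
```

Run:
```python
from h import *
from workcell import r
import cv2
f=r.grab_frame("wrist");pickle.dump(f,open("w.pkl","wb"))
cv2.imwrite("pics/w4.png",cv2.resize(f["frame"][190:350,180:380],(750,600),interpolation=cv2.INTER_CUBIC)[:,:,::-1])
s=r.observe();print(s["t"],s["gripper_width"]*92,delta(s,C[0]+.015*d1,n1,.1))
A,o=Z["A"],Z["o"];
for w,z in((.027,.022),(.024,.022),(.024,0)):print(((proj(f,pts(w,z)[:2]@A.T+o)-[180,190])*3.75).round(0).tolist())
print(f["K"][0,0],f["cam_to_world"][:3,3])
```

```text
1.75 10.088639771383926 (array([ 0.0045, -0.0062, -0.0011]), array([ 0.   ,  0.   , -0.002]))
[[527.0, 107.0], [218.0, 107.0]]
[[510.0, 107.0], [235.0, 107.0]]
[[497.0, 73.0], [246.0, 72.0]]
348.5382660679623 [0.48401759 0.25614716 0.42682063]
```

View pics/w4.png

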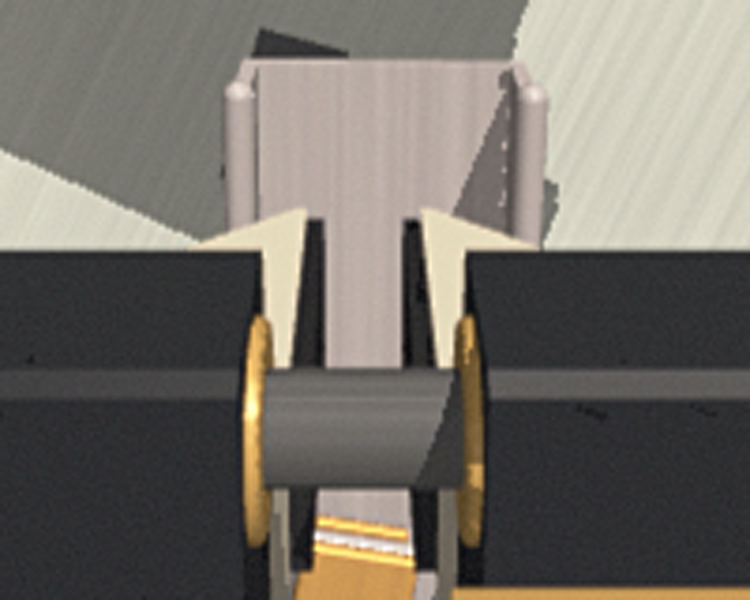

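The wrist crop shows the chute walls at columns ~239 and ~534 (centre 386, row 90). The finger gap is centred at ~364, so the chute centre is about 3.8 mm towards +y-chute from the tool. I'll check the finger taper and the reading noise.

Run:
```python
from h import *
from workcell import r
f=pickle.load(open("w.pkl","rb"))
q=[r.observe() for _ in range(3)]
for s in q:print(s["t"],s["tcp_pos"].round(4),np.degrees(1)*0+np.round(s["dq"],3).max())
s=q[0];P=lambda a:((proj(f,np.array(a)/1000@s["tool_rot"].T+s["tcp_pos"])-[180,190])*3.75).round(0).tolist()
print("z=19..-6 outer",[(x,y,z,*P([[x,y,z]])[0]) for x in(-9.5,9.5) for z in(19,9,0,-6) for y in(-5,-8,-20,-24)])
r.grab_frame("wrist");print(r.observe()["tcp_pos"].round(4),f["cam_to_world"].round(3).tolist())
```

```text
1.75 [0.5119 0.218  0.2741] 0.007
1.75 [0.5119 0.218  0.2741] 0.007
1.75 [0.5119 0.218  0.2741] 0.007
z=19..-6 outer [(-9.5, -5, 19, 328.0, 357.0), (-9.5, -8, 19, 306.0, 356.0), (-9.5, -20, 19, 217.0, 356.0), (-9.5, -24, 19, 188.0, 356.0), (-9.5, -5, 9, 326.0, 394.0), (-9.5, -8, 9, 303.0, 394.0), (-9.5, -20, 9, 209.0, 394.0), (-9.5, -24, 9, 178.0, 394.0), (-9.5, -5, 0, 324.0, 432.0), (-9.5, -8, 0, 299.0, 432.0), (-9.5, -20, 0, 201.0, 432.0), (-9.5, -24, 0, 168.0, 432.0), (-9.5, -5, -6, 323.0, 460.0), (-9.5, -8, -6, 297.0, 460.0), (-9.5, -20, -6, 194.0, 460.0), (-9.5, -24, -6, 160.0, 460.0), (9.5, -5, 19, 327.0, 226.0), (9.5, -8, 19, 304.0, 226.0), (9.5, -20, 19, 213.0, 226.0), (9.5, -24, 19, 183.0, 226.0), (9.5, -5, 9, 325.0, 257.0), (9.5, -8, 9, 301.0, 257.0), (9.5, -20, 9, 204.0, 257.0), (9.5, -24, 9, 172.0, 257.0), (9.5, -5, 0, 323.0, 289.0), (9.5, -8, 0, 297.0, 289.0), (9.5, -20, 0, 195.0, 289.0), (9.5, -24, 0, 161.0, 289.0), (9.5, -5, -6, 321.0, 312.0), (9.5, -8, -6, 295.0, 312.0), (9.5, -20, -6, 188.0, 312.0), (9.5, -24, -6, 153.0, 312.0)]
[0.512  0.2179 0.2741] [[0.898, -0.432, -0.081, 0.484], [0.437, 0.898, 0.046, 0.256], [0.052, -0.077, 0.996, 0.427], [0.0, 0.0, 0.0, 1.0]]
```

```bash
python3 - <<'E'
from h import *
np.savez("chute.npz",A=Z["A"],o=Z["o"]+[.002,.002,0])
E
cat > d.py <<'E'
from h import *
from workcell import r
import sys
s=r.observe();A,o=Z["A"],Z["o"];c=A.T@(s["tcp_pos"]-o);print("t",s["t"],"chute",c.round(4),"F",s["contact_force"].round(1),"w",s["gripper_width"]*92)
print("lat1",(c[:2]@n1).round(4),"along1",c[:2]@d1,"lat2",c[:2]@n2,"along2",c[:2]@d2,"Fchute",(A.T@s["contact_force"]).round(1))
# args: L h theta(0..1) triples: along centreline from bend
for a in sys.argv[1:]:
    L,h,k=map(float,a.split(","));xy=L*(d1 if L<0 else d2);n=(1-k)*n1+k*n2;n/=np.hypot(*n)
    print(a,*delta(s,xy,n,h))
E
python3 d.py -.175,.07,0 -.175,.024,0
```

```text
t 1.8 chute [-0.1748 -0.0506  0.0999] F [-0.1 -0.1  0.3] w 10.204010344052813
lat1 -0.004 along1 -0.18192000892053087 lat2 -0.09430487379326132 along2 -0.1556188425016464 Fchute [ 0.  -0.1  0.3]
-.175,.07,0 [ 0.0054  0.0018 -0.0305] [ 0.     0.    -0.002]
-.175,.024,0 [ 0.0035  0.0111 -0.0755] [ 0.     0.    -0.002]
```

Request:
{"name": "drive_tool", "arguments": {"commands": [0.005,0.002,-0.01,0,0,0,0.915,0.005,0.002,-0.02,0,0,0,0.915,0.005,0.002,-0.03,0,0,0,0.915,0.005,0.004,-0.04,0,0,0,0.915,0.004,0.005,-0.047,0,0,0,0.915,0.004,0.005,-0.047,0,0,0,0.915,0.004,0.005,-0.047,0,0,0,0.915,0.004,0.005,-0.047,0,0,0,0.915]}}

```text
t: 2.6
tcp_pos: [0.5169, 0.222, 0.2273]
tool_rot: [[-0.436, 0.899, -0.04], [0.877, 0.434, 0.204], [0.201, 0.054, -0.978]]
contact_force: [-0.2, 0.2, -0.8]
gripper_width: 0.085
gripper_force: 0.0
```

```bash
python3 d.py -.175,.024,0;python3 - <<'E'
from h import *
from workcell import r
import cv2
f=r.grab_frame("wrist")
cv2.imwrite("pics/w5.png",cv2.resize(f["frame"][150:360,140:420],(800,600),interpolation=cv2.INTER_CUBIC)[:,:,::-1])
E
```

```text
t 2.6 chute [-0.1681 -0.045   0.0535] F [-0.2  0.2 -0.8] w 7.837603242297598
lat1 -0.0003 along1 -0.174012572154291 lat2 -0.08715546531193195 along2 -0.1506133308072939 Fchute [-0.1 -0.1 -0.8]
-.175,.024,0 [-0.0014  0.007  -0.0287] [-0.     0.001  0.   ]
```

View pics/w5.png

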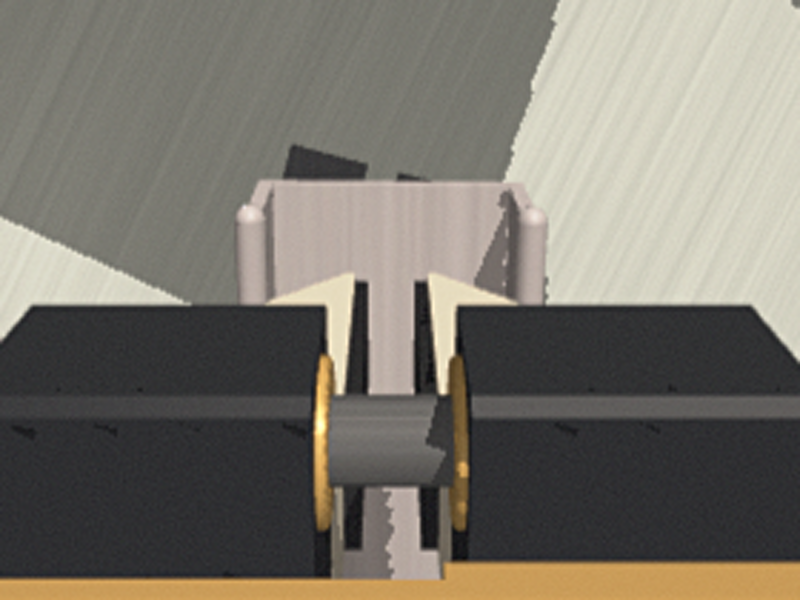

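The wrist view shows the walls at columns 250 and 533 (centre 391.5) and the finger gap centred at 392, so the tool is centred. I'll descend.

Request:
{"name": "drive_tool", "arguments": {"commands": [0,0.002,-0.005,0,0,0,0.915,0,0.003,-0.01,0,0,0,0.915,-0.001,0.004,-0.015,0,0,0,0.915,-0.001,0.005,-0.02,0,0,0,0.915,-0.001,0.006,-0.024,0,0,0,0.915,-0.001,0.007,-0.027,0,0,0,0.915,-0.001,0.007,-0.0285,0,0,0,0.915,-0.001,0.007,-0.0285,0,0,0,0.915]}}

```text
t: 3.45
tcp_pos: [0.5156, 0.229, 0.1981]
tool_rot: [[-0.436, 0.899, -0.041], [0.877, 0.434, 0.204], [0.201, 0.053, -0.978]]
contact_force: [0.0, -0.2, -0.1]
gripper_width: 0.083
gripper_force: 0.0
```

```bash
python3 d.py -.175,.024,0 -.175,.022,0 -.135,.023,0
```

```text
t 3.45 chute [-0.169  -0.045   0.0235] F [ 0.  -0.2 -0.1] w 7.666853499490737
lat1 -0.0 along1 -0.1748650931014388 lat2 -0.08734920495461453 along2 -0.15148569972482875 Fchute [ 0.2  0.  -0.1]
-.175,.024,0 [-0.      0.      0.0005] [ 0.    -0.001  0.   ]
-.175,.022,0 [-0.0001  0.0004 -0.0014] [ 0.    -0.001  0.   ]
-.135,.023,0 [ 0.0174 -0.0349 -0.0085] [ 0.    -0.001  0.   ]
```

Request:
{"name": "drive_tool", "arguments": {"commands": [0.003,-0.006,-0.002,0,0,0,0.915,0.006,-0.012,-0.0035,0,0,0,0.915,0.0087,-0.0175,-0.0047,0,0,0,0.915,0.0115,-0.023,-0.006,0,0,0,0.915,0.0145,-0.029,-0.0072,0,0,0,0.915,0.0175,-0.035,-0.0085,0,0,0,0.915,0.0205,-0.041,-0.0098,0,0,0,0.915,0.0235,-0.047,-0.0111,0,0,0,0.915]}}

```text
t: 4.25
tcp_pos: [0.5394, 0.1814, 0.1871]
tool_rot: [[-0.436, 0.899, -0.041], [0.877, 0.434, 0.204], [0.201, 0.053, -0.978]]
contact_force: [0.2, 0.1, 0.7]
gripper_width: 0.087
gripper_force: 0.0
```

```bash
python3 d.py -.075,.023,0 -.05,.023,0
```

```text
t 4.25 chute [-0.1165 -0.0309  0.0234] F [0.2 0.1 0.7] w 8.007714388533973
lat1 0.0001 along1 -0.12053416047886928 lat2 -0.06009107877578376 along2 -0.10448714571365549 Fchute [-0.2  0.2  0.7]
-.075,.023,0 [ 0.0197 -0.0399 -0.0095] [ 0. -0.  0.]
-.05,.023,0 [ 0.0306 -0.0619 -0.0145] [ 0. -0.  0.]
```

Request:
{"name": "drive_tool", "arguments": {"commands": [0.0025,-0.005,-0.0012,0,0,0,0.915,0.005,-0.01,-0.0024,0,0,0,0.915,0.0075,-0.015,-0.0036,0,0,0,0.915,0.01,-0.02,-0.0048,0,0,0,0.915,0.0124,-0.025,-0.006,0,0,0,0.915,0.0148,-0.03,-0.0072,0,0,0,0.915,0.0173,-0.035,-0.0083,0,0,0,0.915,0.0197,-0.04,-0.0095,0,0,0,0.915]}}

```text
t: 5.05
tcp_pos: [0.5591, 0.1416, 0.1776]
tool_rot: [[-0.436, 0.899, -0.041], [0.877, 0.434, 0.204], [0.201, 0.053, -0.978]]
contact_force: [0.2, 0.5, 0.2]
gripper_width: 0.081
gripper_force: 0.1
```

```bash
python3 d.py -.05,.023,0 -.03,.023,0.2 -.02,.023,.3
```

```text
t 5.05 chute [-0.0726 -0.0193  0.023 ] F [0.2 0.5 0.2] w 7.470679065693817
lat1 0.0 along1 -0.07511426289554057 lat2 -0.03751294355936377 along2 -0.06507635210631972 Fchute [-0.5  0.2  0.1]
-.05,.023,0 [ 0.0109 -0.022  -0.0051] [ 0. -0.  0.]
-.03,.023,0.2 [ 0.0197 -0.0396 -0.0091] [-0.004  0.021 -0.1  ]
-.02,.023,.3 [ 0.024  -0.0483 -0.0111] [-0.006  0.031 -0.151]
```

Request:
{"name": "drive_tool", "arguments": {"commands": [0.0022,-0.0044,-0.001,0,0,0,0.915,0.0044,-0.0088,-0.002,0,0,0,0.915,0.0066,-0.0132,-0.0031,0,0,0,0.915,0.0088,-0.0176,-0.0041,0,0,0,0.915,0.0109,-0.022,-0.0051,0,0,0,0.915,0.0131,-0.0264,-0.0061,0,0,0,0.915,0.0153,-0.0308,-0.0071,0,0,0,0.915,0.0175,-0.0352,-0.0081,0,0,0,0.915]}}

```text
t: 5.85
tcp_pos: [0.5765, 0.1064, 0.1695]
tool_rot: [[-0.436, 0.899, -0.041], [0.877, 0.434, 0.204], [0.201, 0.053, -0.978]]
contact_force: [-0.1, 0.0, -0.6]
gripper_width: 0.082
gripper_force: 0.0
```

```bash
python3 d.py -.025,.023,0.1 -.015,.023,.3 0,.023,.5;python3 - <<'E'
from h import *
from workcell import r
import cv2
f=r.grab_frame("scene")["frame"];g=r.grab_frame("top")["frame"]
cv2.imwrite("pics/p6.png",np.hstack([cv2.resize(f[135:245,250:330],(330,454),interpolation=cv2.INTER_CUBIC),cv2.resize(g[160:260,220:320],(454,454),interpolation=cv2.INTER_CUBIC)])[:,:,::-1])
E
```

```text
t 5.85 chute [-0.0338 -0.009   0.023 ] F [-0.1  0.  -0.6] w 7.58269839327033
lat1 -0.0 along1 -0.03500316276935136 lat2 -0.01749967843089791 along2 -0.030314732320233684 Fchute [ 0.1 -0.1 -0.5]
-.025,.023,0.1 [ 0.0044 -0.0088 -0.002 ] [-0.002  0.01  -0.049]
-.015,.023,.3 [ 0.0087 -0.0175 -0.004 ] [-0.006  0.031 -0.151]
0,.023,.5 [ 0.0153 -0.0307 -0.007 ] [-0.01   0.053 -0.256]
```

View pics/p6.png

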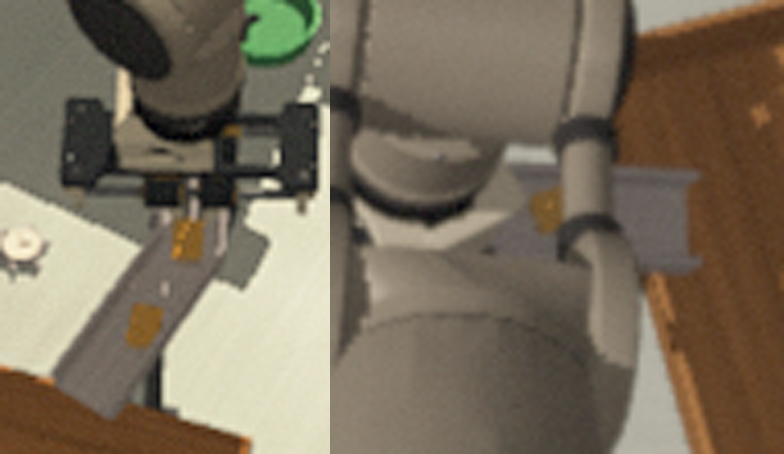

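In the scene view (left half), buckle A is right ahead of the fingers at the bend (187,240) and B is at (145,325). I'll go slowly through the bend, turning with it.

Request:
{"name": "drive_tool", "arguments": {"commands": [0.0015,-0.003,-0.0007,0,0.003,-0.016,0.9,0.003,-0.006,-0.0014,-0.001,0.007,-0.032,0.9,0.0044,-0.009,-0.002,-0.002,0.01,-0.05,0.9,0.006,-0.012,-0.0027,-0.003,0.017,-0.083,0.9,0.0073,-0.0148,-0.0034,-0.005,0.024,-0.117,0.9,0.0087,-0.0175,-0.004,-0.006,0.031,-0.151,0.9,0.0102,-0.0205,-0.0047,-0.007,0.036,-0.175,0.9,0.0117,-0.0235,-0.0054,-0.008,0.042,-0.2,0.9]}}

```text
t: 6.75
tcp_pos: [0.5877, 0.0832, 0.164]
tool_rot: [[-0.242, 0.969, -0.042], [0.948, 0.245, 0.204], [0.208, 0.01, -0.978]]
contact_force: [-1.6, -0.3, 0.7]
gripper_width: 0.1
gripper_force: 1.2
```

```bash
python3 d.py 0,.023,0.6 .01,.023,.8 .02,.023,1 .035,.023,1
```

```text
t 6.75 chute [-0.0083 -0.0026  0.0228] F [-1.6 -0.3  0.7] w 9.214273173800938
lat1 -0.0004 along1 -0.008651549104470649 lat2 -0.004656825836285871 along2 -0.007301589623009915 Fchute [-0.2 -1.6  0.7]
0,.023,0.6 [ 0.0041 -0.0075 -0.0015] [-0.005  0.02  -0.106]
.01,.023,.8 [ 0.0034 -0.0172 -0.0035] [-0.009  0.042 -0.21 ]
.02,.023,1 [ 0.0027 -0.027  -0.0055] [-0.013  0.063 -0.31 ]
.035,.023,1 [ 0.0016 -0.0417 -0.0086] [-0.013  0.063 -0.31 ]
```

Request:
{"name": "drive_tool", "arguments": {"commands": [0.0015,-0.0035,-0.0007,-0.002,0.01,-0.05,0.9,0.003,-0.007,-0.0014,-0.005,0.02,-0.106,0.9,0.0029,-0.0105,-0.002,-0.006,0.028,-0.14,0.9,0.0027,-0.014,-0.0028,-0.008,0.035,-0.175,0.9,0.0024,-0.0172,-0.0035,-0.009,0.042,-0.21,0.9,0.002,-0.0205,-0.0042,-0.01,0.049,-0.245,0.9,0.0017,-0.0237,-0.0049,-0.012,0.056,-0.28,0.9,0.0015,-0.027,-0.0055,-0.013,0.063,-0.31,0.9]}}

```text
t: 7.55
tcp_pos: [0.5897, 0.056, 0.1588]
tool_rot: [[0.072, 0.997, -0.039], [0.977, -0.063, 0.204], [0.201, -0.053, -0.978]]
contact_force: [0.4, -0.3, 0.4]
gripper_width: 0.1
gripper_force: 0.1
```

```bash
python3 d.py .035,.023,1 .055,.023,1 .07,.023,1
```

```text
t 7.55 chute [ 0.0193 -0.0059  0.0233] F [ 0.4 -0.3  0.4] w 9.173344144323824
lat1 -0.0107 along1 0.01709446873783352 lat2 -0.0007218047776965812 along2 0.020148474169742882 Fchute [0.2 0.4 0.5]
.035,.023,1 [-0.0004 -0.0145 -0.0033] [0.    0.001 0.001]
.055,.023,1 [-0.0018 -0.034  -0.0073] [0.    0.001 0.001]
.07,.023,1 [-0.0029 -0.0487 -0.0103] [0.    0.001 0.001]
```

Request:
{"name": "drive_tool", "arguments": {"commands": [0,-0.0055,-0.0012,0,0,0,0.9,-0.0002,-0.011,-0.0024,0,0,0,0.9,-0.0006,-0.0165,-0.0037,0,0,0,0.9,-0.001,-0.022,-0.0048,0,0,0,0.9,-0.0014,-0.0275,-0.006,0,0,0,0.9,-0.0018,-0.033,-0.0071,0,0,0,0.9,-0.0022,-0.0385,-0.0082,0,0,0,0.9,-0.0026,-0.044,-0.0093,0,0,0,0.9]}}

```text
t: 8.35
tcp_pos: [0.5869, 0.0118, 0.1493]
tool_rot: [[0.07, 0.997, -0.039], [0.977, -0.06, 0.204], [0.201, -0.053, -0.978]]
contact_force: [0.1, 0.4, 0.2]
gripper_width: 0.098
gripper_force: 0.1
```

```bash
python3 d.py .09,.023,1 .11,.023,1
python3 - <<'E'
from h import *
from workcell import r
import cv2
f=r.grab_frame("scene")["frame"];g=r.grab_frame("top")["frame"]
cv2.imwrite("pics/p7.png",np.hstack([cv2.resize(f[135:245,250:330],(330,454),interpolation=cv2.INTER_CUBIC),cv2.resize(g[160:260,220:320],(454,454),interpolation=cv2.INTER_CUBIC)])[:,:,::-1])
E
```

```text
t 8.35 chute [ 0.0631 -0.0172  0.0229] F [0.1 0.4 0.2] w 8.995889747343746
lat1 -0.0329 along1 0.05655742734721017 lat2 -0.0002532868441491214 along2 0.0654308038530894 Fchute [-0.4  0.1  0.1]
.09,.023,1 [-0.0015 -0.024  -0.0048] [ 0.     0.001 -0.001]
.11,.023,1 [-0.0029 -0.0436 -0.0089] [ 0.     0.001 -0.001]
```

View pics/p7.png

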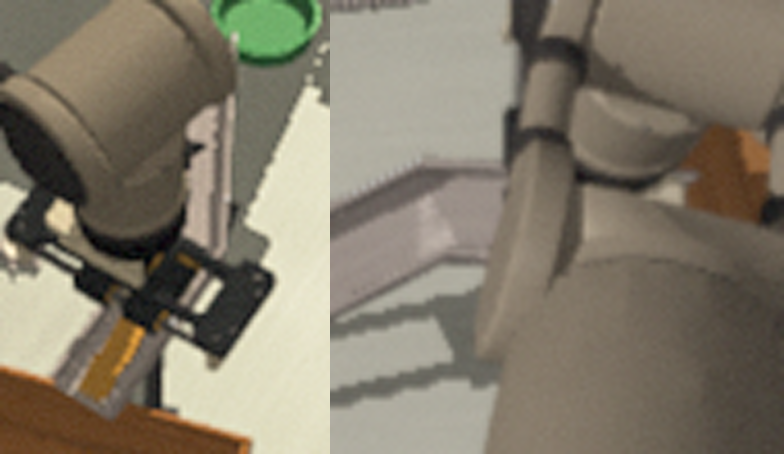

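The scene view shows both buckles in line ahead of the fingers, from about (125,340) to (100,385), heading for the mouth. I'll keep pushing.

Request:
{"name": "drive_tool", "arguments": {"commands": [-0.0003,-0.0055,-0.0011,0,0,0,0.9,-0.0007,-0.011,-0.0022,0,0,0,0.9,-0.001,-0.0165,-0.0034,0,0,0,0.9,-0.0014,-0.022,-0.0045,0,0,0,0.9,-0.0018,-0.0275,-0.0056,0,0,0,0.9,-0.0022,-0.033,-0.0067,0,0,0,0.9,-0.0026,-0.0385,-0.0078,0,0,0,0.9,-0.003,-0.044,-0.0089,0,0,0,0.9]}}

```text
t: 9.25
tcp_pos: [0.5839, -0.0322, 0.1404]
tool_rot: [[0.07, 0.997, -0.039], [0.977, -0.06, 0.204], [0.201, -0.053, -0.978]]
contact_force: [-0.0, 0.3, -0.1]
gripper_width: 0.099
gripper_force: 0.0
```

```bash
python3 d.py .15,.023,1 .165,.023,1
```

```text
t 9.25 chute [ 0.1066 -0.0287  0.0231] F [-0.   0.3 -0.1] w 9.099748094220452
lat1 -0.0552 along1 0.09565071110102304 lat2 -3.9436798893561195e-05 along2 0.11043324761967926 Fchute [-0.2  0.  -0.2]
.15,.023,1 [-0.0028 -0.0386 -0.008 ] [ 0.     0.001 -0.001]
.165,.023,1 [-0.0039 -0.0533 -0.011 ] [ 0.     0.001 -0.001]
```

Request:
{"name": "drive_tool", "arguments": {"commands": [-0.0004,-0.0055,-0.0011,0,0,0,0.9,-0.0008,-0.011,-0.0023,0,0,0,0.9,-0.0012,-0.0165,-0.0034,0,0,0,0.9,-0.0016,-0.022,-0.0046,0,0,0,0.9,-0.002,-0.0275,-0.0057,0,0,0,0.9,-0.0024,-0.033,-0.0068,0,0,0,0.9,-0.0028,-0.0385,-0.008,0,0,0,0.9,-0.0032,-0.044,-0.0091,0,0,0,0.9]}}

```text
t: 10.05
tcp_pos: [0.5806, -0.0761, 0.1313]
tool_rot: [[0.07, 0.997, -0.039], [0.977, -0.06, 0.204], [0.201, -0.053, -0.978]]
contact_force: [0.2, 0.9, 0.1]
gripper_width: 0.101
gripper_force: 0.4
```

Request:
{"name": "drive_tool", "arguments": {"commands": [-0.0004,-0.0055,-0.0011,0,0,0,0.9,-0.0008,-0.011,-0.0023,0,0,0,0.9,-0.0012,-0.0165,-0.0034,0,0,0,0.9,-0.0012,-0.0165,-0.0034,0,0,0,0.9,-0.0012,-0.0165,0.02,0,0,0,0.9,-0.0012,-0.0165,0.05,0,0,0,0.9,-0.0012,-0.0165,0.09,0,0,0,0.9,-0.0012,-0.0165,0.13,0,0,0,0.9]}}

```text
t: 10.85
tcp_pos: [0.5793, -0.092, 0.2626]
tool_rot: [[0.07, 0.997, -0.04], [0.977, -0.06, 0.204], [0.201, -0.053, -0.978]]
contact_force: [0.1, 0.6, 0.1]
gripper_width: 0.096
gripper_force: 0.0
```

Request:
{"name": "drive_tool", "arguments": {"commands": [0,0.03,0.02,0,0,0,0.9,0,0.07,0.02,0,0,0,0.9,0,0.11,0.02,0,0,0,0.9,0,0.15,0.02,0,0,0,0.9,0,0.19,0.02,0,0,0,0.9,0,0.22,0.02,0,0,0,0.9,0,0.22,0.02,0,0,0,0.9,0,0.22,0.02,0,0,0,0.9]}}

```text
t: 11.65
tcp_pos: [0.5794, 0.1282, 0.2814]
tool_rot: [[0.068, 0.997, -0.039], [0.977, -0.059, 0.203], [0.2, -0.052, -0.978]]
contact_force: [0.6, -0.7, -0.1]
gripper_width: 0.097
gripper_force: 0.0
```

Run:
```python
from h import *
from workcell import r
import cv2
f=r.grab_frame("scene");g=r.grab_frame("top")
print(r.observe()["t"])
for p in(f,g):print([(round(d["p"],2),d["extent"]) for d in r.search_frame("buckle_a",p)])
cv2.imwrite("pics/p8.png",np.hstack([cv2.resize(f["frame"][130:310,190:330],(350,450),interpolation=cv2.INTER_CUBIC),cv2.resize(g["frame"][140:290,230:380],(450,450),interpolation=cv2.INTER_CUBIC)])[:,:,::-1])
```

```text
11.75
[(0.52, [265.8, 247.1, 6.6, 7.1]), (0.4, [255.9, 249.9, 12.8, 12.7]), (0.27, [205.8, 152.1, 105.6, 154.2])]
[(0.43, [295.1, 212.8, 11.9, 10.1])]
```

View pics/p8.png

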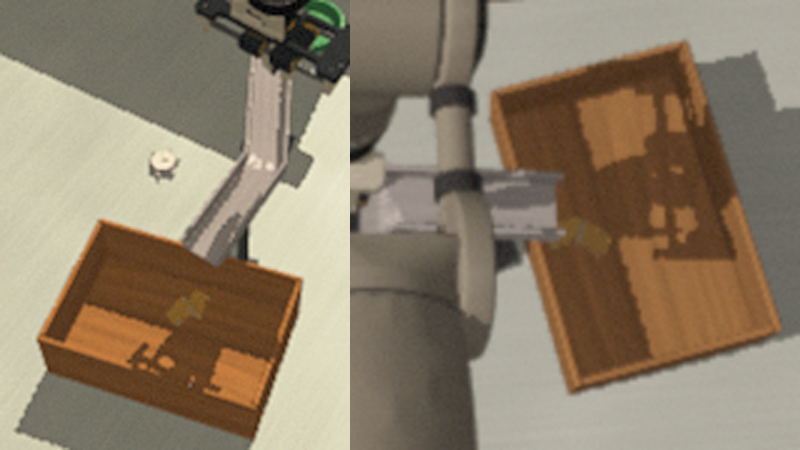

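The chute is empty. Both buckles lie on the bin floor at about (182,312) and (198,298) in the scene half, and the robot is clear of everything.

```bash
python3 -c "
from workcell import r
print(r.job_done())"
```

```text
the job is handed in; nothing more can be done
None
```

I pushed both buckles down the chute and round the bend into the wooden bin, where the last picture shows them on its floor; the job is handed in, but no verdict came back.

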